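Load a test cartridge into a gravity feed chute

ROBOT

A 6-joint arm with a two-finger parallel gripper is mounted at the origin on a cart in front of the work surface, level with it; the furniture and walls round the work are solid. World frame = base frame: x ahead of the robot, y to its left, z up, the work surface at z = 0. Lengths are in m, angles in rad, forces in N, time in s.
With the tool pointing down it reaches from about 0.35 to 0.975 m from the base axis. Payload 7.1 kg.
Tool frame: the origin (TCP) lies midway between the tips of the shut fingers; the grasp point (between the pads) lies 19 mm behind it; z points along the fingers, y is the line along which they close (so a half turn about z gives the same grasp; the last joint's range is limited). The gripper opens to 88 mm and grips with 3 to 60 N. Pads are 20 mm wide; open, the fingers measure 115 mm over their backs; the gripper's body (75 mm by 178 mm) begins 61 mm behind the grasp point.
Start: joints at [-1.206, 0.423, 1.63, -0, 1.089, -0.019], TCP at [0.234, -0.58, 0.198] pointing down, gripper open.
Joint ranges: [-3, 3], [-0.9, 2.11], [0.09, 2.58], [-1.31, 4.45], [0.11, 2.69], [-2.54, 2.54]. Speed limits (rad/s): [2.39, 2.39, 3.01, 3.14, 3.14, 3.14].

INTERFACE

Orientations are given as a unit quaternion [w, x, y, z].
In Python, from station import move_pose, movel, movej, command_gripper, wait, inverse_kinematics, read_camera, camera_info, MotionError, job_done, get_time, get_joint_pos, get_qvel, get_effort, get_tcp_pos, get_ee_rot, get_ft_force, get_ft_torque, get_grip_width, get_finger_force gives the robot as it stands. Calls block until the motion is done:
- move_pose(position, orientation): joint-space move of the TCP to a pose.
- movel(position, frame=None, v=0.15, until_force=None): straight line of the TCP; frame=None keeps the orientation; v is the mean speed in m/s. With until_force (N) it stops when the force on the tool has changed by that much, and returns True; else False.
- movej(angles): joint-space move.
- command_gripper(opening): opening from 0.0 (shut) to 1.0 (fully open); the grip force is fixed at half the most; returns when the fingers have stopped.
- wait(seconds).
- inverse_kinematics(position, orientation): joint angles nearest the present ones, or None.
- read_camera(name): name is "scene" or "top" or "wrist"; returns the picture (400x640x3 uint8, red, green, blue); there is no depth.
- camera_info(name): a dict with "intrinsics" (3x3 intrinsics, pixels), "T" (4x4, takes a point from camera to world coordinates); the wrist camera has in their place "tool_from_camera" (4x4, takes a point from camera to tool coordinates, whose origin is the TCP and whose axes are the flange's). Camera axes: x right, y up, looking along -z (the intrinsics and any distortion apply to the point x, -y, -z); pixel columns grow to the right and rows downward; lengths in m; the calibration is good to about 2 mm. A picture is of the moment at which its call begins: read the wrist's pose just before it. camera_info takes no time and is no camera call.
A pose or a line that the arm cannot do raises MotionError and nothing moves.
- job_done(): hands the job in; it is judged then, once.
Readings, each from a call of its own:
- get_time(): time.
- get_joint_pos(): joint angles.
- get_qvel(): joint speeds.
- get_effort(): joint torques, N m.
- get_tcp_pos(): TCP position.
- get_ee_rot(): TCP orientation.
- get_ft_force(): force on the tool from outside, world axes, zero at the start.
- get_ft_torque(): the same for the moment, N m.
- get_grip_width(): opening from 0.0 (shut) to 1.0 (fully open).
- get_finger_force(): force on a finger pad.
Only numpy, scipy, OpenCV 4.12 (cv2) and the standard library are available. Lean on these libraries where they do the work, as an engineer would, in place of code of your own. Each camera call takes 0.05 s, during which the arm holds its last target. There are 200 camera calls.

TASK

Load the loose test cartridge into the gravity feeder: turn it so that it will lie in the chute like the one already there (window up, blue nose downhill), lay it on the loading deck, and push it along the deck past the red sprung pawl so that the pawl snaps back behind it and it slides down to rest against the other cartridge. Leave the things standing around where they are and let go of everything at the end.

Things in the scene. Friction and masses are not known exactly. Their poses are not given: they have to be found in the camera images.
- feeder: Fixed feeder, grey and white, 345 mm long, 120 mm wide, 120 mm tall. Origin on the bench under it; +x points down the chute, z up. Along x: open loading deck from -191 to -79 mm; level funnel with 26 mm tall walls narrowing from 93 to 40 mm between -79 and -50 mm; level throat 40 mm wide to -15 mm, with the pawl in its +y side; then the sloping chute.
- deck_spot (a point): The middle of the loading deck (112 x 120 mm, no rim), on its top face, 85 mm above the bench, at feeder x = -135 mm, y = 0. A blue outline there shows how a cartridge should lie. Axes as the feeder's. A cartridge laid on the deck stays there until pushed.
- pawl_gate (a point): Point on the throat floor (feeder x = -18 mm, y = 0, 85 mm above the bench) beside the free tip of the pawl. The tail of a cartridge must be pushed past this point before the pawl snaps back. Axes as the feeder's.
- chute_brow (a point): Where the level floor ends (feeder x = -15 mm, y = 0, z = 85 mm) and the chute begins: 40 mm wide, down at 20 degrees to a stop at feeder x = +150 mm; walls 34 mm high with in-turned lips over the part from x = +41 mm on, 32 mm above its floor. All floors are slick (friction 0.15): a cartridge past the pawl slides down by itself.
- pawl (a joint): Red sprung flap, 36 mm long, 3 to 21 mm above the floor, hinged at feeder x = -50 mm in the throat's +y wall and slanting downhill into the channel, its tip about 10 mm past the wall line. 0 = at rest; about 0.35 rad when a cartridge holds it aside (about 2 N at the tip; limit 0.6); the spring returns it to 0. Yields to parts going downhill, blocks their return.
- cartridge: The loose test cartridge to load, lying window up on the bench at any yaw: a white block 70 mm long (x), 36 mm wide (y), 18 mm tall, 60 g. Origin: centre of its underside. +x points to its blue bevelled nose (the last 13 mm, which narrows to 26 mm wide and 8 mm tall); the grey ribs are at its tail (-x); z up through the green window.
- cartridge_nose (a point): Tip of the loose cartridge's blue nose, 35 mm along its +x, 4 mm above its underside.
- loaded_cartridge: A cartridge of the same kind already in the chute, resting against the stop at the foot of the slope, window up and nose downhill. Same axes.
- covered_microscope: Fixed: a big microscope under a pale blue translucent dust cover, about 0.4 m tall, on the bench to the right of the feeder; keep the arm clear of it. The origin is the centre of its foot.
- timer: Round pink kitchen timer, 62 mm across, 22 mm tall, loose bystander. Origin: centre of its underside.
- white_bottle: White bottle with red cap, 52 mm across, 105 mm tall, loose bystander. Origin: centre of its underside.
- beaker: Glass beaker, 55 mm across, 68 mm tall, loose bystander. Origin: centre of its underside.

How it is judged:
On the way:
1. the cartridge, in the throat of the feeder, pushes the pawl aside (value of joint pawl above 0.15 rad and contact force between cartridge and pawl above 0.2 N and x of cartridge in the frame of feeder between -0.07 and 0.03 m), for 0.05 s.
At the end, for the whole second after the job is handed in: The cartridge lies at rest in the chute between its walls, window up and nose downhill, against the tail of the other cartridge (origins within 76 mm), which still rests at the stop; the pawl is back at rest (under 0.06 rad) uphill of it (x of cartridge in the frame of feeder between 0.035 and 0.068 m and y of cartridge in the frame of feeder between -0.008 and 0.008 m and x of cartridge_nose in the frame of feeder above 0.068 m and angle between each of cartridge, loaded_cartridge's own z axis and vertical below 0.45 rad and distance between cartridge and loaded_cartridge below 0.076 m and x of loaded_cartridge in the frame of feeder above 0.105 m and value of joint pawl below 0.06 rad and linear speed of each of cartridge, loaded_cartridge below 0.02 m/s); the robot touches nothing.
It fails at once if a bystander (timer, white bottle or beaker) moved more than 30 mm (distance of any of timer, white_bottle, beaker from where it was at the start of the episode above 0.03 m).
It also fails if it takes over 56 s, if anything falls off the work surface, if the arm or the gripper's body presses on something with over 40 N, if the wrist force passes 120 N, or if a joint passes its speed limit or range.

## Working session

There is one attempt and no reset: what is moved stays moved. The work goes in short steps, each a Python script; the robot and the scene stay as the last script left them, time stands still between calls to the robot, and variables do not carry over. Pictures are saved under pics/ and viewed, at most 10 in all, crops included, and the job is handed in when it is done.

```bash
mkdir -p pics; ls; python3 - <<'E'
from station import *
import cv2,numpy as np
np.set_printoptions(precision=4,suppress=True)
for n in ("scene","top"):
    cv2.imwrite(f"pics/{n}0.png",cv2.cvtColor(read_camera(n),cv2.COLOR_RGB2BGR)); print(n,camera_info(n))
print(camera_info("wrist"),get_time(),get_ee_rot())
E
```

```text
pics
scene {'intrinsics': array([[424.5979,   0.    , 317.1376],
       [  0.    , 424.5979, 207.1244],
       [  0.    ,   0.    ,   1.    ]]), 'T': array([[-0.7874,  0.3944, -0.4737,  0.0298],
       [-0.616 , -0.4744,  0.6289,  0.8267],
       [ 0.0233,  0.787 ,  0.6165,  0.8023],
       [ 0.    ,  0.    ,  0.    ,  1.    ]])}
top {'intrinsics': array([[413.7433,   0.    , 317.7032],
       [  0.    , 413.7433, 205.2744],
       [  0.    ,   0.    ,   1.    ]]), 'T': array([[-0.0093,  0.9988, -0.0482,  0.547 ],
       [-0.9996, -0.0106, -0.0253,  0.0588],
       [-0.0258,  0.048 ,  0.9985,  1.2733],
       [ 0.    ,  0.    ,  0.    ,  1.    ]])}
{'intrinsics': array([[299.8223,   0.    , 324.4858],
       [  0.    , 299.8223, 196.2001],
       [  0.    ,   0.    ,   1.    ]]), 'tool_from_camera': array([[-0.    ,  0.9543,  0.2989,  0.083 ],
       [ 1.    ,  0.0003, -0.001 , -0.0001],
       [-0.001 ,  0.2989, -0.9543, -0.1858],
       [ 0.    ,  0.    ,  0.    ,  1.    ]])} 0.1 [-0.0007  0.9816  0.1907 -0.0001]
```

View pics/top0.png

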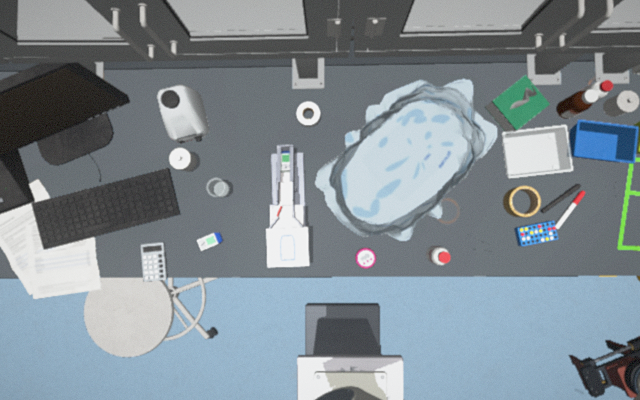

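View pics/scene0.png

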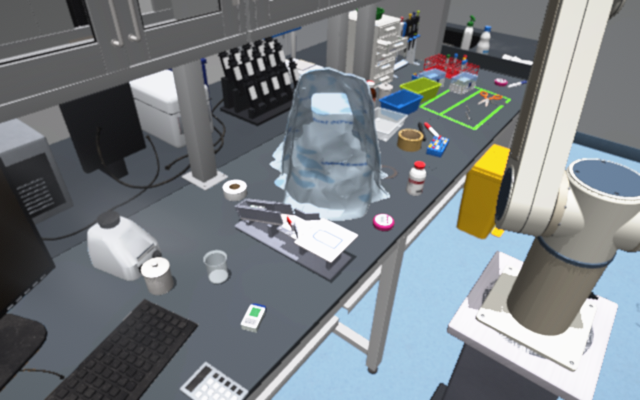

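Both pictures agree on the layout. In the top view the cartridge is at about (209,241) with its blue nose to the right. The feeder deck is at (288,243) with the chute running up the image. The microscope cover is right of the feeder, its near edge at about x = 318 px. I'll measure roughly from the top view, then go high around the microscope and refine with the wrist camera.

```bash
cat > h.py <<'E'
from station import *
import cv2, numpy as np
from scipy.spatial.transform import Rotation as R
np.set_printoptions(precision=4,suppress=True)
def down(yaw):   # tool z down, tool x at angle yaw, tool y = yaw-90deg
    m=np.array([[np.cos(yaw),np.sin(yaw),0],[np.sin(yaw),-np.cos(yaw),0],[0,0,-1]])
    q=R.from_matrix(m).as_quat(); return [q[3],q[0],q[1],q[2]]
def camT(name):
    i=camera_info(name)
    if name!="wrist": return i["intrinsics"],i["T"]
    q=get_ee_rot(); T=np.eye(4); T[:3,:3]=R.from_quat([q[1],q[2],q[3],q[0]]).as_matrix(); T[:3,3]=get_tcp_pos()
    return i["intrinsics"],T@i["tool_from_camera"]
def cast(K,T,uv,z):
    uv=np.atleast_2d(uv).astype(float)
    d=np.c_[(uv[:,0]-K[0,2])/K[0,0],-(uv[:,1]-K[1,2])/K[1,1],-np.ones(len(uv))]@T[:3,:3].T
    return T[:3,3]+d*((z-T[2,3])/d[:,2])[:,None]
def snap(name,fn):
    K,T=camT(name); im=read_camera(name); cv2.imwrite(fn,cv2.cvtColor(im,cv2.COLOR_RGB2BGR)); np.savez(fn[:-4],K=K,T=T); return im,K,T
E
python3 - <<'E'
from h import *
K,T=camT("top")
print("cart,nose",cast(K,T,[[209,241],[220,237]],.018))
print("deck c, near corners, far deck",cast(K,T,[[288,247],[267,267],[310,267],[288,210]],.085))
print("cover edge",cast(K,T,[[318,185],[335,230],[358,240]],.0),cast(K,T,[[318,185],[335,230],[358,240]],.2))
print("timer",cast(K,T,[[366,258]],.02),"bottle",cast(K,T,[[441,256]],.1))
print("beaker",cast(K,T,[[218,187]],.05))
q0=get_joint_pos()
a=-1.206+0.02
r=.38
for z in(.4,.45,.5):
  for y in (a,a+np.pi):
    print(z,inverse_kinematics([r*np.cos(q0[0]),r*np.sin(q0[0]),z],down(y)))
print(R.from_quat(np.roll(get_ee_rot(),-1)).as_matrix())
E
```

```text
cart,nose [[0.5022 0.4228 0.018 ]
 [0.5141 0.3891 0.018 ]]
deck c, near corners, far deck [[0.4855 0.1752 0.085 ]
 [0.4289 0.2358 0.085 ]
 [0.4281 0.1125 0.085 ]
 [0.5917 0.1745 0.085 ]]
cover edge [[ 0.6712  0.0895  0.    ]
 [ 0.532   0.0386  0.    ]
 [ 0.5008 -0.0314  0.    ]] [[ 0.6517  0.0847  0.2   ]
 [ 0.5343  0.0418  0.2   ]
 [ 0.508  -0.0173  0.2   ]]
timer [[ 0.4473 -0.0533  0.02  ]] bottle [[ 0.4577 -0.2558  0.1   ]]
beaker [[0.6639 0.387  0.05  ]]
0.4 [-1.2373 -0.1655  1.8529 -0.      1.4543  1.5195]
0.4 [-1.2373 -0.1655  1.8529 -0.      1.4543 -1.6221]
0.45 [-1.2373 -0.1866  1.7652 -0.      1.563   1.5195]
0.45 [-1.2373 -0.1866  1.7652 -0.      1.563  -1.6221]
0.5 [-1.2373 -0.1972  1.6709 -0.      1.6679  1.5195]
0.5 [-1.2373 -0.1972  1.6709 -0.      1.6679 -1.6221]
[[ 0.9273  0.3744 -0.0005]
 [ 0.3744 -0.9273  0.0013]
 [ 0.     -0.0014 -1.    ]]
```

```bash
python3 - <<'E'
from h import *
q0=get_joint_pos()
r=.38
q=inverse_kinematics([r*np.cos(q0[0]),r*np.sin(q0[0]),.5],down(q0[0]+np.pi/2-.02))
print(q); movej(q); q[0]=.7; movej(q)
move_pose([.503,.41,.16],down(np.radians(110))); print(get_joint_pos())
snap("wrist","pics/w1.png")
move_pose([.46,.20,.28],down(np.radians(180))); snap("wrist","pics/w2.png"); print(get_time(),get_joint_pos())
E
python3 -c "
import cv2,numpy as np
cv2.imwrite('pics/w12.png',np.vstack([cv2.resize(cv2.imread(f'pics/w{i}.png'),(480,300)) for i in(1,2)]))"
```

```text
[-1.2373 -0.1972  1.6709 -0.      1.6679 -0.0113]
[ 0.6655  0.4978  1.601  -0.      1.0406  0.3163]
6.8333 [ 0.387   0.1461  1.8124  0.0001  1.1829 -1.1836]
```

View pics/w12.png

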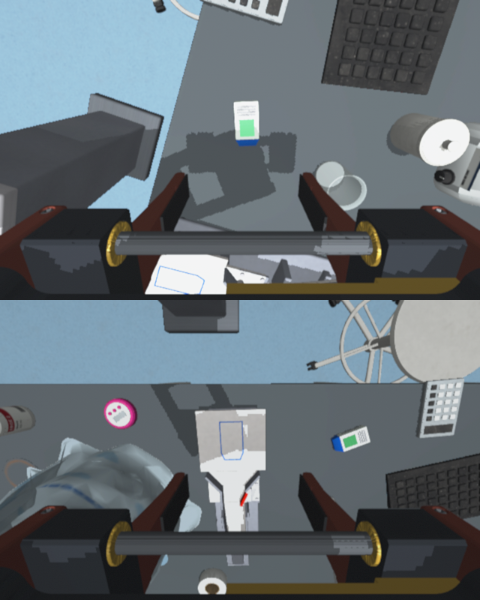

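The upper picture (w1) shows the cartridge at full-size (328,160), with its nose toward the bottom of the image. In the lower one (w2), the deck outline is at (308,187), the red pawl at (327,260), and the timer and cover are left of the feeder. Next I'll segment the cartridge and deck and cast the points onto their planes.

```bash
cat > seg.py <<'E'
from h import *
def blob(mask,near,mina=30):
    n,l,s,c=cv2.connectedComponentsWithStats(mask.astype(np.uint8))
    k=[i for i in range(1,n) if s[i,4]>=mina]; i=min(k,key=lambda i:np.hypot(*(c[i]-near))); return l==i,c[i],s[i]
def cart(fn,near):
    im=cv2.imread(fn); d=np.load(fn[:-4]+".npz"); h=cv2.cvtColor(im,cv2.COLOR_BGR2HSV)
    m=(h[...,2]>165)|(h[...,1]>120); w=np.zeros_like(m); x,y=map(int,near); w[y-45:y+45,x-45:x+45]=1
    b,c,s=blob(m&w,near); pts=np.argwhere(b)[:,::-1]
    hull=cv2.convexHull(pts.astype(np.int32))[:,0]; W=cast(d["K"],d["T"],hull,.014)[:,:2]
    rc=cv2.minAreaRect((W*1000).astype(np.float32))
    blue=b&(abs(h[...,0].astype(int)-112)<12)&(h[...,1]>120); green=b&(abs(h[...,0].astype(int)-65)<20)&(h[...,1]>90)
    cb=cast(d["K"],d["T"],np.argwhere(blue)[:,::-1].mean(0),.01)[0,:2]; cg=cast(d["K"],d["T"],np.argwhere(green)[:,::-1].mean(0),.018)[0,:2]
    v=cv2.fitLine((cast(d["K"],d["T"],pts,.014)[:,:2]).astype(np.float32),cv2.DIST_L2,0,1e-4,1e-4).ravel()
    print("rect",rc,"blue",cb,"green",cg,"yaw nose",np.degrees(np.arctan2(*(cb-cg)[::-1])),"fit",np.degrees(np.arctan2(v[1],v[0])),v[2:],s)
E
python3 - <<'E'
from seg import *
cart("pics/w1.png",(328,162)); cart("pics/w2.png",(466,185))
im=cv2.imread("pics/w2.png"); d=np.load("pics/w2.npz"); h=cv2.cvtColor(im,cv2.COLOR_BGR2HSV).astype(int)
# blue deck outline
w=np.zeros(h.shape[:2],bool); w[150:225,265:350]=1
m=w&(abs(h[...,0]-112)<15)&(h[...,1]>60)
b,c,s=blob(m,(308,187),15); W=cast(d["K"],d["T"],np.argwhere(b)[:,::-1],.085)[:,:2]
print("outline",c,s,cv2.minAreaRect((W*1000).astype(np.float32)),cv2.minAreaRect((cast(d["K"],d["T"],np.argwhere(m)[:,::-1],.085)[:,:2]*1000).astype(np.float32)))
cv2.imwrite("pics/crop.png",cv2.resize(im[130:350,230:400],None,fx=3,fy=2.7,interpolation=cv2.INTER_NEAREST))
E
```

```text
rect ((503.7369384765625, 425.9696044921875), (37.5599479675293, 68.45512390136719), 22.348546981811523) blue [0.5151 0.3978] green [0.5057 0.4211] yaw nose -68.17982508322181 fit -67.65475 [0.503 0.428] [ 311  134   35   61 1907]
rect ((503.663330078125, 423.2005920410156), (40.80219650268555, 75.18431854248047), 20.21233367919922) blue [0.5135 0.3976] green [0.5052 0.4203] yaw nose -69.88649174030284 fit -71.76041 [0.5041 0.4239] [ 442  169   52   34 1059]
outline [307.9231 186.5641] [292 161  33  53 234] ((486.07135009765625, 179.08905029296875), (70.64408874511719, 40.86183547973633), 1.841273546218872) ((486.07135009765625, 179.08905029296875), (70.64408874511719, 40.86183547973633), 1.841273546218872)
```

View pics/crop.png

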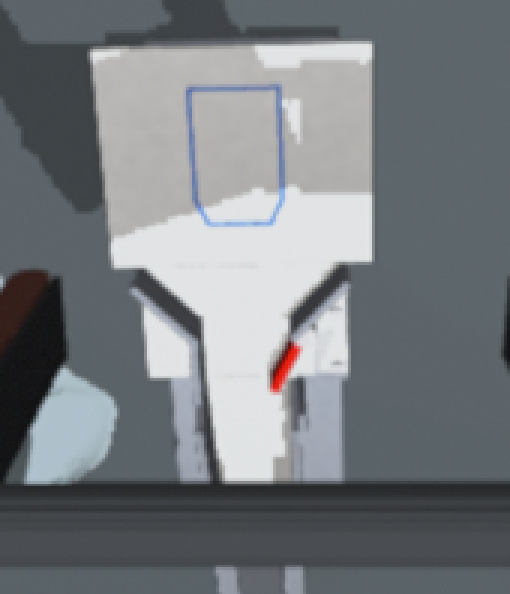

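The crop shows the deck, its outline, the funnel and the red pawl on the image's right (+y) side, all as described. I'll check the feeder yaw from the deck corners, then grasp.

```bash
python3 - <<'E'
from seg import *
d=np.load("pics/w2.npz")
c=np.array([[91,49],[373,43],[373,262],[113,268]])/[3,2.7]+[230,130]
P=cast(d["K"],d["T"],c,.085)[:,:2]; print(P,P.mean(0),[np.linalg.norm(P[i]-P[i-1]) for i in range(4)],[np.degrees(np.arctan2(*(P[j]-P[i])[::-1])) for i,j in((0,3),(1,2),(1,0),(2,3))])
# throat centreline: crop left wall (203,350)&(216,470); and pawl tip
print(cast(d["K"],d["T"],np.array([[203,340],[216,478],[273,388],[298,345]])/[3,2.7]+[230,130],.085))
y=np.radians(-68+180)
move_pose([.5037,.425,.08],down(y)); movel([.5037,.425,.004],v=.08)
command_gripper(0); print(get_grip_width()*88,get_finger_force(),get_ft_force())
movel([.5037,.425,.16]); print(get_grip_width()*88,get_finger_force(),get_tcp_pos(),get_time())
E
```

```text
[[0.4336 0.1189]
 [0.4309 0.238 ]
 [0.542  0.2412]
 [0.5453 0.1218]] [0.4879 0.18  ] [np.float64(0.11165320782199263), np.float64(0.11915041507433197), np.float64(0.11111917929683483), np.float64(0.11946902047324856)] [np.float64(1.494967795321431), np.float64(1.6594949493030728), np.float64(-88.68468570583286), np.float64(-88.42787347236349)]
[[0.5864 0.1621 0.085 ]
 [0.6723 0.1662 0.085 ]
 [0.6151 0.1951 0.085 ]
 [0.5893 0.207  0.085 ]]
0.44595251757096094 0.0 [-0.0277 -0.0563 -0.1779]
0.21223315987419558 0.0 [0.5031 0.4245 0.1589] 11.8
```

The deck corners fit well (119 x 111 mm, yaw 1.6°), but the fingers shut on nothing. I'll look at why.

```bash
python3 - <<'E'
from seg import *
command_gripper(1); im,K,T=snap("wrist","pics/w3.png"); print(get_tcp_pos(),get_ee_rot(),get_grip_width())
E
```

```text
[0.5037 0.425  0.16  ] [-0.      0.5592  0.829  -0.    ] 0.9975185786656474
```

View pics/w3.png

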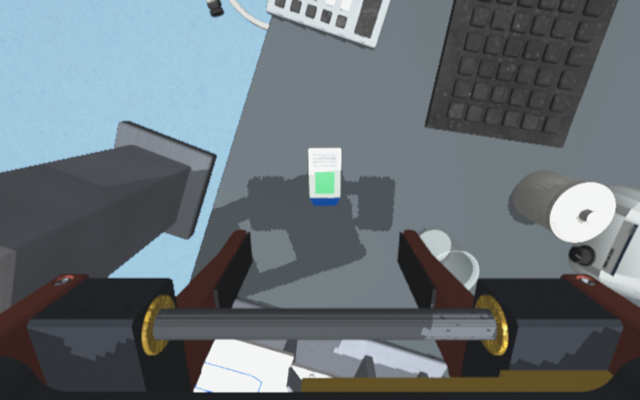

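```bash
python3 - <<'E'
from seg import *
cart("pics/w3.png",(325,177))
p=[.5037,.425,.004]
print(movel(p,v=.08),get_tcp_pos(),get_joint_pos())
snap("wrist","pics/w4.png"); snap("scene","pics/s4.png")
command_gripper(0); print(get_grip_width(),get_finger_force(),get_tcp_pos()); snap("wrist","pics/w5.png")
a,b,c=[cv2.imread(f"pics/{n}.png") for n in("w4","w5","s4")]
cv2.imwrite("pics/cmp.png",np.hstack([np.vstack([cv2.resize(a,(400,250)),cv2.resize(b,(400,250))]),cv2.resize(c[200:400,140:460],(400,500))]))
E
```

```text
rect ((503.7920227050781, 425.9195251464844), (37.19895935058594, 66.57109069824219), 22.00682258605957) blue [0.5156 0.3978] green [0.5058 0.4214] yaw nose -67.30252323791062 fit -67.82954 [0.503 0.428] [ 308  148   34   58 1821]
False [0.504  0.4252 0.0044] [0.6828 0.7184 1.637  0.     0.7854 0.2988]
0.008013088919285536 0.0 [0.5037 0.425  0.004 ]
```

View pics/cmp.png

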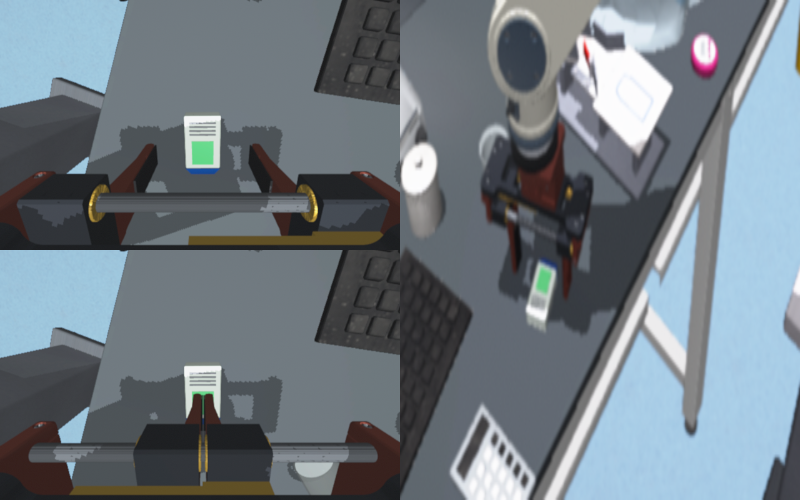

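The fingers pass over the cartridge although the TCP reads z = 4 mm, so the tips sit higher than the reading says. I'll touch the bench gently with the open fingers to measure that offset.

```bash
python3 - <<'E'
from seg import *
command_gripper(1); f0=get_ft_force()
try: print(movel([.5037,.425,-.04],v=.04,until_force=4))
except MotionError as e: print(e)
print(get_tcp_pos(),get_ft_force()-f0,get_time())
snap("wrist","pics/w6.png")
E
```

```text
True
[ 0.5036  0.4249 -0.0244] [-2.5039 -1.5324  8.1533] 18.925
```

Contact came at TCP z ≈ -0.023, so the fingertips are about 23 mm above the stated TCP. The deck scale shows the camera heights are right. I'll carry this as a 23 mm offset and grasp.

```bash
python3 - <<'E'
from seg import *
print("ft",get_ft_force())
movel([.5037,.425,-.020],v=.05); 
print("ft",get_ft_force()); command_gripper(0); print(get_grip_width()*88,get_finger_force(),get_ft_force())
if get_grip_width()*88>25:
    movel([.5037,.425,.15],v=.2); print(get_grip_width()*88,get_finger_force())
snap("wrist","pics/w7.png"); snap("scene","pics/s7.png"); print(get_time())
a,c=[cv2.imread(f"pics/{n}.png") for n in("w7","s7")]
cv2.imwrite("pics/cmp2.png",np.hstack([cv2.resize(a,(480,300)),cv2.resize(c[150:350,180:393],(320,300))]))
E
```

```text
ft [-1.6309 -1.5476  6.8073]
ft [ 0.0715 -0.1921 -0.6607]
35.56234419836075 29.985677003860474 [0.1846 1.0505 0.0627]
35.61051370612822 29.985447227954865
21.175
```

View pics/cmp2.png

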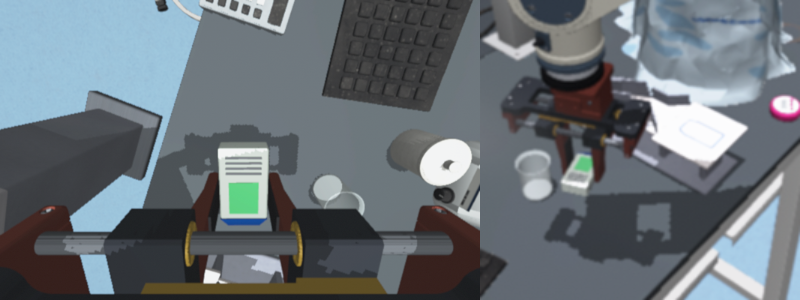

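The cartridge is gripped (35.6 mm wide) and level, with the beaker clear. Now I'll place it on the deck.

```bash
python3 - <<'E'
from seg import *
y=np.radians(1.55); u=np.array([np.cos(y),np.sin(y)]); p=np.array([.4875,.1797])+.005*u
move_pose([*p,.15],down(y+np.pi)); movel([*p,.085],v=.1)
print(movel([*p,.060],v=.03,until_force=3),get_tcp_pos(),get_ft_force())
command_gripper(.62); movel([*p,.15],v=.2)
b=p-.035*u; move_pose([*b,.16],down(y+np.pi)); snap("wrist","pics/w8.png"); print(get_time(),get_joint_pos())
a=cv2.imread("pics/w8.png"); cv2.imwrite("pics/c8.png",a)
E
```

```text
True [0.4923 0.1798 0.0647] [-0.1493  0.2099  0.4142]
25.4417 [ 0.3488  0.282   1.9528 -0.      0.9085 -1.2495]
```

View pics/c8.png

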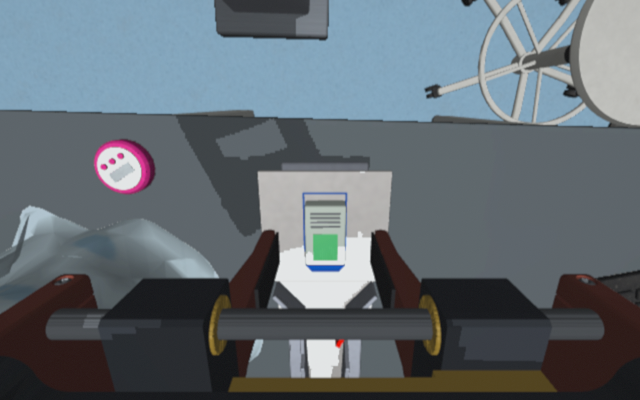

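The cartridge lies square in the outline at (325,230), nose downhill, about 5 mm nearer the funnel as planned. Next I'll shut the fingers and turn them so the 20 mm face is across the throat. Then I'll push from the tail with a force guard.

```bash
cat > push.py <<'E'
from seg import *
y=np.radians(1.55); u=np.array([np.cos(y),np.sin(y)]); n=np.array([-u[1],u[0]]); O=np.array([.4875,.1797])+.135*u
F=lambda x,l,z:[*(O+x*u+l*n),z]
E
python3 - <<'E'
from push import *
d=np.load("pics/w2.npz"); print("cover",[cast(d["K"],d["T"],[[268,274]],z)[0] for z in(.05,.15)])
command_gripper(0); move_pose(F(-.193,-.002,.15),down(y+np.pi/2)); print(get_joint_pos())
movel(F(-.193,-.002,.067),v=.15)
print(movel(F(-.10,-.002,.067),v=.06,until_force=10),get_tcp_pos(),get_ft_force())
snap("scene","pics/s9.png")
r=movel(F(-.055,-.002,.067),v=.05,until_force=12); print(r,get_tcp_pos(),get_ft_force(),get_time())
snap("wrist","pics/w9.png");snap("scene","pics/s10.png")
a,b=[cv2.imread(f"pics/{n}.png") for n in("w9","s10")]
cv2.imwrite("pics/c10.png",np.hstack([cv2.resize(a,(400,250)),cv2.resize(b[150:300,200:400],(400,300))[:250]]))
E
```

```text
cover [array([0.6374, 0.1107, 0.05  ]), array([0.5752, 0.1323, 0.15  ])]
[ 0.3635  0.2585  2.0143 -0.      0.8687  0.3355]
False [0.5222 0.1786 0.067 ] [0.0401 0.2654 0.2494]
False [0.5675 0.1799 0.067 ] [0.3235 0.5308 0.5736] 31.275
```

View pics/c10.png

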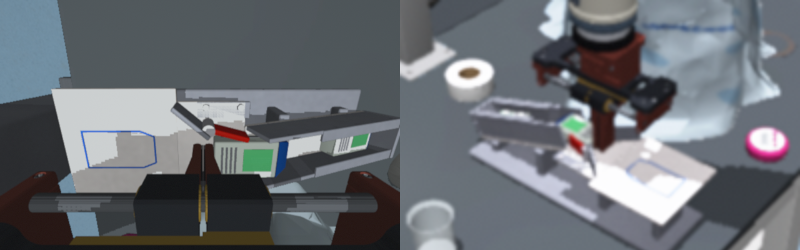

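The cartridge is in the throat and is holding the red pawl aside; the loaded one is visible further down. I'll continue past the pawl tip.

```bash
python3 - <<'E'
from push import *
r=movel(F(-.016,-.002,.067),v=.05,until_force=14); print(r,get_tcp_pos(),get_ft_force(),get_time())
wait(.3); snap("wrist","pics/w11.png")
movel(F(-.022,-.002,.067),v=.05); movel(F(-.03,-.002,.17),v=.15); move_pose(F(-.11,.03,.22),down(y+np.pi/2)); wait(.3)
snap("wrist","pics/w12b.png"); snap("top","pics/t12.png"); print(get_time())
a,b,c=[cv2.imread(f"pics/{n}.png") for n in("w11","w12b","t12")]
cv2.imwrite("pics/c12.png",np.vstack([np.hstack([cv2.resize(a,(400,250)),cv2.resize(b,(400,250))]),cv2.resize(c[130:280,180:420],(800,300))]))
E
```

```text
False [0.6062 0.1808 0.0668] [-0.5514 -0.3928  0.2672] 32.3083
34.65
```

View pics/c12.png

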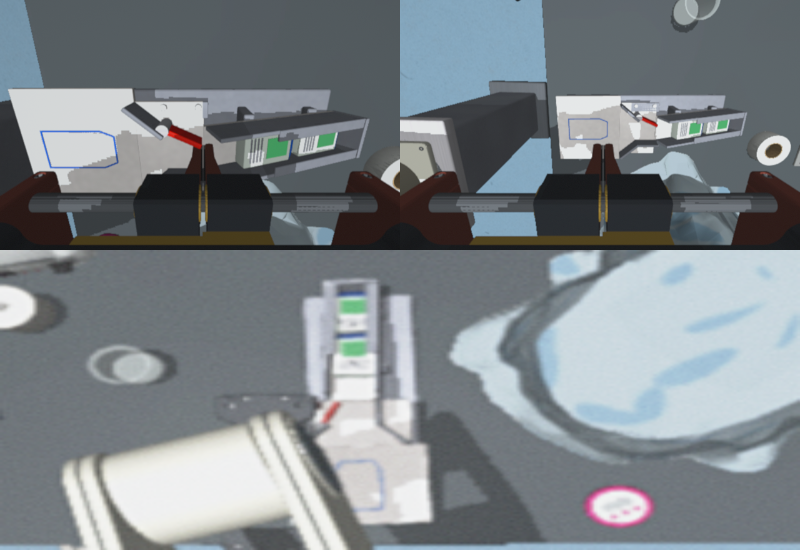

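The cartridge rests behind the other one, window up and nose downhill, with the pawl back. One numeric check of the spacing before handing in.

```bash
python3 - <<'E'
from push import *
for f in("t12","w12b"):
    im=cv2.imread(f"pics/{f}.png"); d=np.load(f"pics/{f}.npz"); h=cv2.cvtColor(im,cv2.COLOR_BGR2HSV).astype(int)
    m=((abs(h[...,0]-65)<22)&(h[...,1]>70)&(h[...,2]>60)).astype(np.uint8)
    n,l,s,c=cv2.connectedComponentsWithStats(m)
    for i in range(1,n):
        if s[i,4]<12: continue
        for x in(.05,.11):   # window-top height at that feeder x
            z=.085-np.tan(np.radians(20))*(x+.015)+.018/np.cos(np.radians(20)); P=cast(d["K"],d["T"],c[i],z)[0]
            r=P[:2]-O
            if abs(r@u-x)<.035 and abs(r@n)<.05: print(f,c[i],s[i,4],"for",x,"feeder xy",r@u,r@n)
E
```

```text
Traceback (most recent call last):
ValueError: matmul: Input operand 1 does not have enough dimensions (has 0, gufunc core with signature (n?,k),(k,m?)->(n?,m?) requires 1)
```

```bash
python3 - <<'E'
from push import *
for f in("t12","w12b"):
    im=cv2.imread(f"pics/{f}.png"); d=np.load(f"pics/{f}.npz"); h=cv2.cvtColor(im,cv2.COLOR_BGR2HSV).astype(int)
    m=((abs(h[...,0]-65)<22)&(h[...,1]>70)&(h[...,2]>60)).astype(np.uint8)
    N,l,s,c=cv2.connectedComponentsWithStats(m)
    for i in range(1,N):
        if s[i,4]<12: continue
        for x in(.05,.115):
            z=.085-np.tan(np.radians(20))*(x+.015)+.018/np.cos(np.radians(20)); r=cast(d["K"],d["T"],c[i],z)[0,:2]-O
            if abs(r@u-x)<.03 and abs(r@n)<.05: print(f,c[i],s[i,4],"for",x,"feeder xy",r@u,r@n)
E
```

```text
t12 [285.439  157.9268] 41 for 0.115 feeder xy 0.12492841607541058 -0.0027412636892844853
t12 [285.5 179. ] 42 for 0.05 feeder xy 0.0594295878925528 -0.0032382912768845066
w12b [515.6902 198.9565] 184 for 0.115 feeder xy 0.12363778546751623 -0.000736161500587335
w12b [471.2624 205.0646] 263 for 0.05 feeder xy 0.05850086534105894 -0.0003855113919237479
```

```bash
python3 -c "
from station import *
print(get_ft_force(),get_time(),job_done())"
```

```text
the job is handed in; nothing more can be done
[ 0.41875054 -0.23073308  0.09245731] 34.65 None
```

The job is handed in at 34.65 s: the cartridge is in the chute, window up and nose downhill, resting against the loaded one, with the pawl back behind it, the arm clear, and no bystander touched that I could see (verdict not shown).

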